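# Clear the way and draw out the capacitor tray

## Task

The white solder spool stands in the way of the blue parts tray: gently push it aside over the bench, still standing, until it is wholly clear of the straight path along which that tray slides out. Then hook a fingertip behind the blue tray's front lip and draw the tray all the way out, and leave it there. Grip, pinch or lift nothing, do not let the tray run into the spool, and leave the orange tray, the teal bottle and everything else on the bench where they are.

Things in the scene. Friction and masses are not known exactly. Their poses are not given: they have to be found in the camera images.
- blue_rack: fixed low rack, dark steel, clear cover, holding the blue tray; 244 long (x) x 100 wide (y) x 60 mm high. Origin: centre of its underside, on the bench. z up; -x is out of its front, the way the tray slides (its path is a strip 100 mm wide, 50 mm either side of the rack's x axis). The cover spans rack x -60 to +120 mm; in front of it the tray is open from above.
- blue_tray (a joint): how far the blue tray is drawn out, m: 0 shut, 0.12 all the way out at its stop; starts between 0 and 0.015. Slides on rails against a steady drag of about 2 N plus a little damping (4 N s/m), and stays where left. The tray's front is an upright 100 mm wide, 6 mm thick plate, the lip, its top 52 mm above the bench; its top 4 mm is turned 5 mm inward, as far as blue_edge.
- blue_edge (a point): on the blue tray, moving with it: the middle of the top rear edge of its front lip, 52 mm above the bench; axes as the rack's. At rack x = -120 mm when shut, -240 mm when all out. Directly behind it (+x) is the finger well, open from above: 50 mm long in x to a 3 mm divider, 78 mm wide in y, floor 12 mm and side walls 38 mm above the bench; then compartments of black capacitors.
- spool: loose solder spool standing upright, white flanges of 56 mm diameter and solder between, 50 mm high, about 0.25 kg (0.17 to 0.35). Origin: centre of its underside. It stands about 0.2 m in front of the blue rack's origin, in the tray's way.
- bottle: loose teal flux bottle with a white cap, standing, 48 mm diameter, 85 mm high; origin at the centre of its underside. Stands to one side of the spool.
- orange_edge (a point): the same point on the lip of the orange tray, whose rack is built exactly like the blue one; that tray slides as easily and must not be moved
- orange_rack: fixed rack of the orange tray, same shape, size and axes as the blue rack
- dish: loose blue round dish with a few capacitors, 120 mm diameter, 20 mm high; origin at the centre of its underside
- driver: loose red-handled screwdriver lying on the bench, about 200 mm long along its x; between or behind the racks
- brush: loose white-handled brush lying on the bench, about 200 mm long
- pot: loose black pot holding coloured markers, 72 mm diameter, 90 mm high (125 mm with the markers); origin at the centre of its underside
- jar: loose amber jar with black lid, 48 mm diameter, 45 mm high; origin at the centre of its underside
Things that resemble listed ones, but are neither listed nor needed, are in the scene too. Of the things like the spool, leave any that is red; of the rest the smaller one is meant.

How it is judged:
By the outcome, as a careful person would: the job done as asked, in the order asked, and still so for the second after the job is handed in, with the robot touching nothing.
It also fails if it takes over 48 s, if anything falls off the work surface, if the arm or the gripper's body presses on something with over 40 N, if the wrist force passes 120 N, or if a joint passes its speed limit or range.

## Robot

A 6-joint arm with a two-finger parallel gripper is mounted at the origin on the work surface. World frame = base frame: x ahead of the robot, y to its left, z up, the work surface at z = 0. Lengths are in m, angles in rad, forces in N, time in s.
With the tool pointing down it reaches from about 0.375 to 0.9 m from the base axis. Payload 3.1 kg.
Tool frame: the origin (TCP) lies between the finger pads; the fingertips stand 22 mm ahead of it and the grasp point (between the pads) lies 3 mm ahead of it; z points along the fingers, y is the line along which they close (so a half turn about z gives the same grasp; the last joint's range is limited). The gripper opens to 87 mm and grips with 3 to 60 N. Pads are 19 mm wide; open, the fingers measure 117 mm over their backs; the gripper's body (75 mm by 190 mm) begins 51 mm behind the grasp point.
Start: joints at [1.036, 0.527, 1.433, -0, 1.181, -0.178], TCP at [0.218, 0.586, 0.245] pointing down, gripper open.
Joint ranges: [-3.08, 3.08], [-0.75, 2.2], [0.22, 2.44], [-1.43, 4.57], [0, 2.65], [-2.85, 2.85]. Speed limits (rad/s): [2.79, 2.79, 3.14, 3.14, 3.14, 3.14].

## Interface

Orientations are given as a unit quaternion [x, y, z, w].
In Python, from rig import get_obs, camera, get_calibration, hand_in, cut_out gives the robot as it stands.
- The arm moves only by the shell command python3 -m inch 'ROWS' [OPENING] [FORCE]. ROWS is JSON, one flat list of numbers, 6 for each row, row after row: the shift along the tool's x, y, z scaled (see below), then the turn, a rotation vector about the tool's x, y, z scaled (see below). A call has 1 to 20 rows; each row is the pose to reach, as a shift and turn from the pose commanded when the call began, along the tool's axes at that moment; what a row does not reach only later rows make up. The controller multiplies each number of a shift by 0.08 m and each number of a turn by 90 degrees. A row lasts 1/12 s, in which the tool goes at most 41.7 mm and 7.16 degrees, less where a joint would pass 70% of its speed; a pose out of reach is approached as far as the arm can. A call with a number of a shift or a turn outside -1 to 1 is refused whole. A call with a gripper value outside its range is refused whole. OPENING is the finger opening in mm, from 0 to 87, set as the call begins (- or left out, the last holds). The fingers move at their own pace and stop on an object; FORCE is the grip in N (left out, the last holds). Time passes only in rows, so rows that repeat a pose let the fingers close. It gives the time, the measured TCP pose, the force, the opening and the grip force at its end, in the units of the state.
- get_obs(): the state, without advancing time (a new reading comes with each control period).
- camera(name): name is "scene" or "side" or "wrist"; returns the picture (420x560x3 uint8, red, green, blue); there is no depth.
- get_calibration(name): a dict with "vertical_fov" (degrees; the focal length in pixels is half the picture's height over the tangent of half this angle, whatever the lens; pixels are square), "cx", "cy" (the principal point, pixels), "T" (4x4, takes a point from camera to world coordinates). Camera axes: x right, y down, z forward; pixel columns grow to the right and rows downward; lengths in m; the calibration is good to about 2 mm. A picture is of the moment at which its call begins: read the wrist's pose just before it. get_calibration takes no time and is no camera call; for the wrist camera it gives the pose at the moment of the call.
- hand_in(): hands the job in; it is judged then, once.
Trained networks look in the newest picture that a camera, given by its name, has taken for a name from the list of things; names that differ only in an ending like _2 or _b are one class to them, and where a whole thing is asked for, a point or a joint stands for the part that bears it (a point fixed in the world has none). Each returns a list of dicts, best first, with "conf" (0 to 1); they miss things now and then, are a little off and sometimes report something else, mostly with a low value. They report only what shows in the picture. A call takes as long as a camera call. They do not tell look-alikes from the thing itself.
- cut_out(camera, thing): "region" (420x560 bool, what is visible of it) and "bbox" ([left, top, right, bottom] in pixels, round what is visible of it).
The state is a dict: "time": time; "q": joint angles; "joint_velocities": joint speeds; "joint_torque": joint torques, N m; "position": TCP position; "tool_rot": TCP orientation; "ft_force": force on the tool from outside, world axes, zero at the start; "moment": the same for the moment, N m; "grip_width": finger opening in m; "grip_force": force on a finger pad.
Only numpy, scipy, OpenCV 4.12 (cv2) and the standard library are available. Lean on these libraries where they do the work, as an engineer would, in place of code of your own. Each camera call takes 0.05 s, during which the arm holds its last target. There are 200 camera calls.

## Working session

There is one attempt and no reset: what is moved stays moved. The work goes in short steps, Python scripts to look and compute and a shell command to move; the robot and the scene stay as the last step left them, time stands still between calls to the robot, and variables do not carry over. Pictures are saved under pics/ and viewed, at most 10 in all, crops included, and the job is handed in when it is done.

```bash
mkdir -p pics; ls
python3 - <<'E'
from rig import *
import cv2,numpy as np
print(get_obs())
for c in ("scene","side","wrist"):
    im=camera(c); cv2.imwrite(f"pics/{c}0.png",im[:,:,::-1]); k=get_calibration(c); print(c,k["vertical_fov"],k["cx"],k["cy"],np.round(k["T"],3).tolist())
    for t in ("spool","blue_tray","blue_rack","orange_rack","bottle","blue_edge"):
        for d in cut_out(c,t)[:4]: print(t,round(float(d["conf"]),2),[int(v) for v in d["bbox"]])
E
```

```text
pics
{'time': 0.0, 'q': array([ 1.03649880e+00,  5.28456990e-01,  1.43393762e+00,  1.19941119e-05,
        1.18142077e+00, -1.78503169e-01]), 'joint_velocities': array([-0.00199731,  0.00213294,  0.00022602,  0.00187481, -0.00033638,
       -0.00021317]), 'joint_torque': array([ 2.21453238e-04, -4.40036631e+01, -1.76596856e+01,  6.34972542e-02,
        5.78921009e-02, -1.61001872e-04]), 'position': array([0.2173125 , 0.58524476, 0.24356601]), 'tool_rot': array([ 1.76962472e-01,  9.84216972e-01, -1.03959112e-03, -3.92955956e-04]), 'ft_force': array([-0.17003186, -0.54889993, -0.20733814]), 'moment': array([ 0.02929047, -0.01341071,  0.02151011]), 'grip_force': 0.0, 'grip_width': 0.08705184668445241}
scene 43.60028114501943 272.7000080388652 211.80183217636772 [[-0.759, 0.479, -0.441, 1.359], [0.652, 0.568, -0.502, 0.932], [0.01, -0.669, -0.744, 1.393], [0.0, 0.0, 0.0, 1.0]]
spool 0.96 [279, 178, 301, 202]
spool 0.68 [264, 225, 295, 252]
spool 0.59 [290, 215, 309, 239]
spool 0.56 [305, 197, 324, 220]
blue_tray 0.96 [263, 225, 298, 255]
blue_rack 0.89 [218, 223, 297, 299]
orange_rack 0.77 [155, 178, 237, 235]
bottle 0.35 [199, 130, 227, 150]
blue_edge 0.75 [263, 224, 296, 255]
side 57.392992668835696 281.31252211889085 208.16160536518134 [[0.807, -0.429, 0.407, 0.153], [-0.591, -0.593, 0.547, -0.573], [0.007, -0.681, -0.732, 0.854], [0.0, 0.0, 0.0, 1.0]]
spool 0.98 [231, 195, 252, 222]
spool 0.85 [224, 227, 257, 264]
spool 0.84 [205, 214, 228, 237]
blue_tray 0.88 [249, 172, 291, 208]
blue_tray 0.33 [235, 195, 251, 221]
blue_rack 0.91 [250, 144, 332, 212]
orange_rack 0.84 [317, 201, 413, 278]
bottle 0.76 [203, 168, 220, 189]
blue_edge 0.82 [250, 172, 291, 206]
wrist 71.72026609317881 285.75636404011414 211.37750921413115 [[0.348, 0.897, 0.274, 0.144], [0.937, -0.333, -0.1, 0.614], [0.001, 0.291, -0.957, 0.384], [0.0, 0.0, 0.0, 1.0]]
```

Run:
```python
import cv2,numpy as np
a=cv2.imread("pics/scene0.png")[110:320,130:410];b=cv2.imread("pics/side0.png")[110:320,180:460]
cv2.imwrite("pics/both.png",np.vstack([cv2.resize(x,(800,300*2))[:, :] for x in (a,)]))
cv2.imwrite("pics/bs.png",cv2.resize(b,(800,600),interpolation=cv2.INTER_CUBIC))
```

```text
(no output)
```

View pics/both.png

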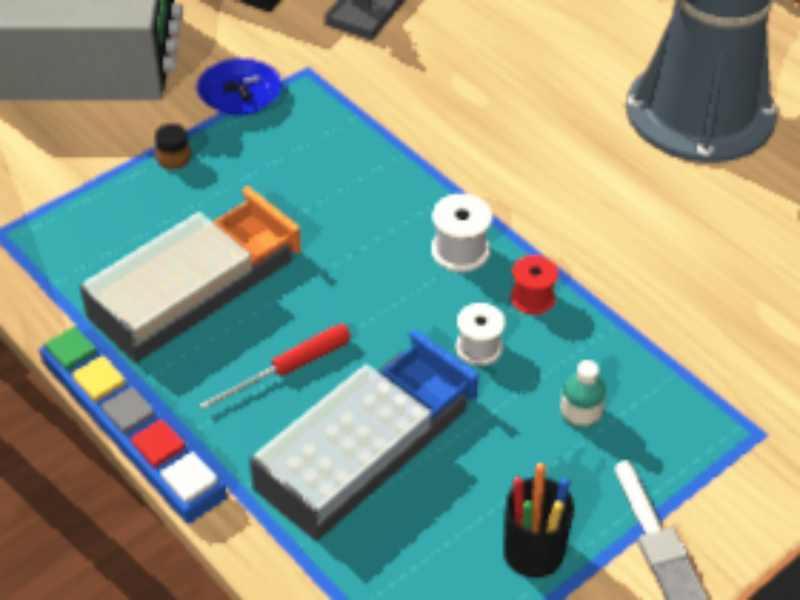

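View pics/bs.png

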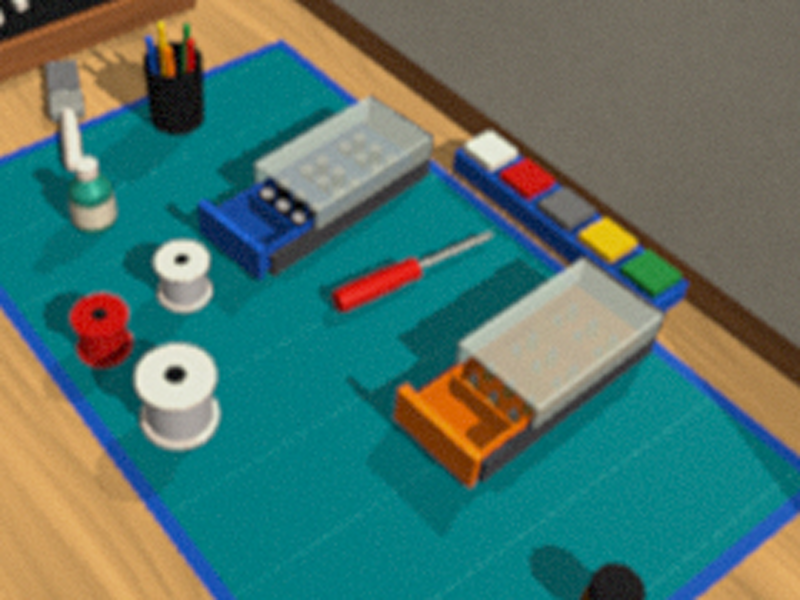

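Candidates in the scene picture: the large white spool (291,191), the red one (317,209) and the small white one (298,226). Red is excluded, and the small white one, which stands in front of the blue tray, is the smaller of the other two, so it is the one meant. The enlarged crops confirm this. Next I triangulate from both views.

```bash
cat > h.py <<'E'
from rig import *
import cv2,numpy as np
def ray(k,u):
    f=210/np.tan(np.radians(k["vertical_fov"]/2)); T=np.array(k["T"])
    d=T[:3,:3]@np.array([(u[0]-k["cx"])/f,(u[1]-k["cy"])/f,1]); return T[:3,3],d/np.linalg.norm(d)
def tri(obs):
    A=0;b=0
    for k,u in obs:
        o,d=ray(k,u);P=np.eye(3)-np.outer(d,d);A=A+P;b=b+P@o
    x=np.linalg.solve(A,b); return x,max(np.linalg.norm((np.eye(3)-np.outer(ray(k,u)[1],ray(k,u)[1]))@(x-ray(k,u)[0])) for k,u in obs)
def onz(k,u,z):
    o,d=ray(k,u); return o+d*(z-o[2])/d[2]
def proj(k,X):
    f=210/np.tan(np.radians(k["vertical_fov"]/2)); p=np.linalg.inv(k["T"])@np.append(X,1); return f*p[:2]/p[2]+[k["cx"],k["cy"]]
E
python3 - <<'E'
from h import *
K,S=get_calibration("scene"),get_calibration("side"); s=2.857
pts=dict(spool=((481,321),(181,259)),lipL=((413,335),(203,205)),lipR=((475,375),(265,268)),bottle=((588,368),(87,162)),red=((535,271),(99,313)),large=((462,214),(175,374)),oL=((248,192),(398,388)),oR=((298,240),(474,478)),
 pot=((540,490),(175,55)),cov_rearL=((255,460),(433,137)),cov_rearR=((255,460),(372,100)),drv=((345,333),(340,300)))
for n,(a,b) in pts.items():
    x,e=tri([(K,(130+a[0]/s,110+a[1]/s)),(S,(180+b[0]/s,110+b[1]/s))]); print(n,x.round(3),round(e,4))
    if n in("lipL","lipR"): print(onz(K,(130+a[0]/s,110+a[1]/s),.052),onz(S,(180+b[0]/s,110+b[1]/s),.052))
for f in (((255,460)),((318,530))): print("sc rear", onz(K,(130+f[0]/s,110+f[1]/s),.06))
for f in (((372,100)),((433,137))): print("sd rear", onz(S,(180+f[0]/s,110+f[1]/s),.06))
E
```

```text
spool [0.527 0.117 0.05 ] 0.0002
lipL [0.595 0.119 0.083] 0.0311
[0.604135   0.08291001 0.052     ] [0.58833557 0.16870609 0.052     ]
lipR [ 0.59   0.122 -0.001] 0.0378
[0.58909323 0.17416479 0.052     ] [0.58823499 0.05430904 0.052     ]
bottle [0.506 0.267 0.085] 0.0014
red [0.423 0.101 0.051] 0.0001
large [ 0.437 -0.018  0.067] 0.0001
oL [ 0.606 -0.179  0.089] 0.0325
oR [ 0.598 -0.205 -0.014] 0.0347
pot [0.672 0.357 0.102] 0.0032
cov_rearL [0.856 0.108 0.057] 0.0027
cov_rearR [0.843 0.151 0.089] 0.0311
drv [0.644 0.003 0.014] 0.0013
sc rear [0.85546227 0.11185609 0.06      ]
sc rear [0.85883911 0.22598144 0.06      ]
sd rear [0.84217388 0.19592896 0.06      ]
sd rear [0.85548354 0.10343509 0.06      ]
```

```bash
python3 -m inch '[-1,-0.6,0,0,0,0.7, -1,-0.6,0,0,0,0.7, -1,-0.6,0,0,0,0.7, -1,-0.6,0,0,0,0.7, -1,-0.6,0,0,0,0.7, -1,-0.6,0,0,0,0.7, -1,-0.6,0,0,0,0.7, -1,-0.6,0,0,0,0.7, -1,-0.6,0,0,0,0.7]' 30
python3 -m inch '[-1,0.62,0,0,0,0, -1,0.62,0,0,0,0, -1,0.62,0,0,0,0]'
python3 -m inch '[-1,0.62,0,0,0,0, -1,0.62,0,0,0,0, -1,0.62,0,0,0,0]'
python3 -m inch '[-1,0.62,0,0,0,0, -1,0.62,0,0,0,0, -1,0.62,0,0,0,0]'
python3 -m inch '[-1,0.62,0,0,0,0, -1,0.62,0,0,0,0, -1,0.62,0,0,0,0]'
python3 -m inch '[-0.8,0.62,0,0,0,0, -0.8,0.62,0,0,0,0, -0.8,0.62,0,0,0,0, -0.8,0.62,0,0,0,0]'
python3 - <<'E'
from h import *
k=get_calibration("wrist"); cv2.imwrite("pics/w1.png",camera("wrist")[:,:,::-1]); print(np.array(k["T"]).round(4).tolist())
np.save("w1T.npy",k["T"])
for t in ("spool","blue_tray","bottle","blue_rack"):
    for d in cut_out("wrist",t)[:4]: print(t,round(float(d["conf"]),2),[int(v) for v in d["bbox"]])
E
```

```text
time: 1.8
position: [0.276, 0.513, 0.2446]
tool_rot: [0.667, 0.745, 0.0, -0.0]
ft_force: [-0.6, 0.8, -0.3]
grip_width: 0.0354
grip_force: 0.0
time: 2.05
position: [0.3368, 0.4361, 0.2445]
tool_rot: [0.666, 0.746, -0.0, 0.001]
ft_force: [-0.7, 0.3, 0.4]
grip_width: 0.0304
grip_force: 0.0
time: 2.3
position: [0.3961, 0.3622, 0.2447]
tool_rot: [0.666, 0.746, 0.0, 0.001]
ft_force: [0.4, 0.4, -0.2]
grip_width: 0.0299
grip_force: 0.0
time: 2.55
position: [0.455, 0.2885, 0.2449]
tool_rot: [0.667, 0.745, 0.001, 0.001]
ft_force: [0.7, 0.2, 0.9]
grip_width: 0.0302
grip_force: 0.0
time: 2.8
position: [0.5138, 0.2147, 0.2449]
tool_rot: [0.667, 0.745, 0.001, 0.002]
ft_force: [0.6, 0.7, 1.1]
grip_width: 0.0301
grip_force: 0.0
time: 3.13
position: [0.5677, 0.1593, 0.2444]
tool_rot: [0.666, 0.746, 0.0, -0.0]
ft_force: [-0.0, -0.6, 1.4]
grip_width: 0.0299
grip_force: 0.0
[[0.9937, 0.1072, 0.0327, 0.5606], [0.112, -0.951, -0.2881, 0.2388], [0.0003, 0.29, -0.957, 0.3839], [0.0, 0.0, 0.0, 1.0]]
spool 0.82 [229, 189, 274, 244]
spool 0.57 [140, 195, 200, 247]
blue_tray 0.89 [299, 174, 374, 259]
bottle 0.84 [215, 62, 266, 114]
blue_rack 0.81 [299, 173, 535, 262]
```

View pics/w1.png

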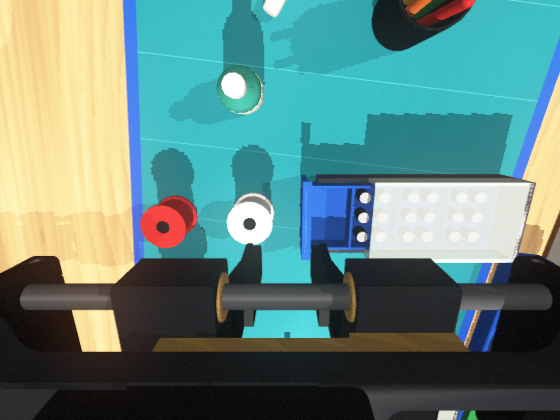

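The wrist view shows the small white spool's top at (249,224), directly in front of the blue lip (column 302–312, rows 181–259). The red spool is at (162,228) and the bottle cap at (235,85). I now convert these.

Run:
```python
from h import *
k=get_calibration("wrist"); k["T"]=np.load("w1T.npy"); K,S=get_calibration("scene"),get_calibration("side")
g=lambda u,z: print(u,z,onz(k,u,z).round(4))
g((249,224),.05);g((162,228),.05);g((234,85),.085)
g((302,180),.052);g((302,260),.052);g((534,182),.06);g((528,261),.06);g((372,181),.06);g((370,259),.06)
s=2.857
print("spool 3 views",tri([(k,(249,224)),(K,(130+481/s,110+321/s)),(S,(180+181/s,110+259/s))]))
im=cv2.imread("pics/w1.png")[165:275,200:400]; cv2.imwrite("pics/w1c.png",cv2.resize(im,(800,440),interpolation=cv2.INTER_CUBIC))
```

```text
(249, 224) 0.05 [0.5294 0.1174 0.05  ]
(162, 228) 0.05 [0.4241 0.1003 0.05  ]
(234, 85) 0.085 [0.508 0.268 0.085]
(302, 180) 0.052 [0.5864 0.1787 0.052 ]
(302, 260) 0.052 [0.5994 0.0777 0.052 ]
(534, 182) 0.06 [0.8467 0.2072 0.06  ]
(528, 261) 0.06 [0.8747 0.1113 0.06  ]
(372, 181) 0.06 [0.6645 0.1878 0.06  ]
(370, 259) 0.06 [0.6812 0.0923 0.06  ]
spool 3 views (array([0.52810122, 0.11709119, 0.04956016]), np.float64(0.0012555953972102634))
```

View pics/w1c.png

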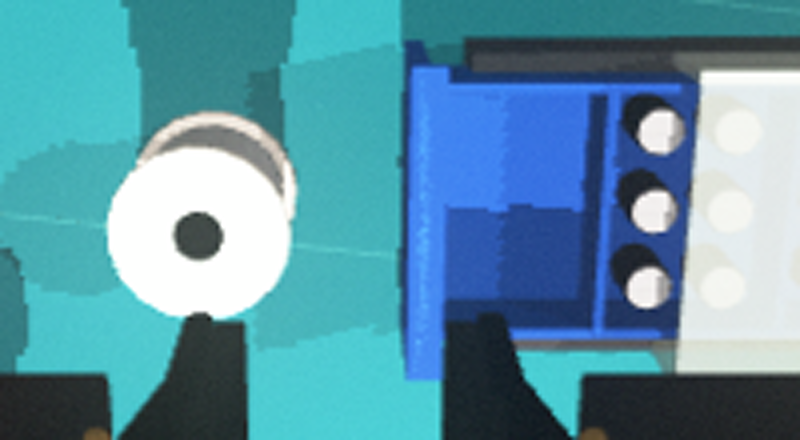

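```bash
cat >> h.py <<'E'
from scipy.spatial.transform import Rotation as R
def go(p):
    o=get_obs(); r=R.from_quat(o["tool_rot"]); print(o["time"],o["position"].round(4),r.as_matrix()[:,0].round(3),"shift units",(r.inv().apply(np.array(p)-o["position"])/.08).round(3))
E
python3 -c "
from h import *
go([.5215,.1747,.09]);go([.5215,.1747,.029])"
```

```text
3.3833 [0.5653 0.1615 0.2445] [-0.117  0.993  0.   ] shift units [ 0.227 -0.522  1.932]
3.3833 [0.5653 0.1615 0.2445] [-0.117  0.993  0.   ] shift units [ 0.227 -0.522  2.695]
```

```bash
python3 -m inch '[0.23,-0.52,0.7,0,0,0, 0.23,-0.52,0.7,0,0,0, 0.23,-0.52,0.7,0,0,0, 0.23,-0.52,0.7,0,0,0]'
python3 -m inch '[0,0,1,0,0,0, 0,0,1,0,0,0, 0,0,1,0,0,0, 0,0,1,0,0,0]'
python3 -c "
from h import *
go([.5215,.1747,.029])"
```

```text
time: 3.72
position: [0.5205, 0.1747, 0.1875]
tool_rot: [0.664, 0.748, -0.002, -0.001]
ft_force: [0.3, 0.3, 0.8]
grip_width: 0.0302
grip_force: 0.0
time: 4.05
position: [0.523, 0.1737, 0.1078]
tool_rot: [0.665, 0.747, -0.001, -0.001]
ft_force: [0.7, -0.6, 0.2]
grip_width: 0.0302
grip_force: 0.0
4.05 [0.523  0.1737 0.1078] [-0.115  0.993 -0.   ] shift units [ 0.014 -0.014  0.985]
```

```bash
python3 -m inch '[0,0,0.5,0,0,0, 0,0,0.8,0,0,0, 0,0,0.97,0,0,0, 0,0,0.97,0,0,0, 0,0,0.97,0,0,0]'
python3 -m inch '[-0.05,0,0,0,0,0, -0.1,0,0,0,0,0, -0.15,0,0,0,0,0, -0.2,0,0,0,0,0, -0.25,0,0,0,0,0, -0.3,0,0,0,0,0, -0.35,0,0,0,0,0, -0.4,0,0,0,0,0, -0.45,0,0,0,0,0, -0.5,0,0,0,0,0, -0.5,0,0,0,0,0]'
python3 - <<'E'
from h import *
go([.5215+.0138,.1747-.121,.029]); cv2.imwrite("pics/w2.png",camera("wrist")[:,:,::-1]); k=get_calibration("wrist")
for d in cut_out("wrist","spool")[:3]: b=d["bbox"]; print(round(float(d["conf"]),2),[int(v) for v in b])
E
```

```text
time: 4.47
position: [0.5254, 0.1739, 0.0332]
tool_rot: [0.665, 0.747, 0.002, 0.001]
ft_force: [0.4, -0.4, 0.9]
grip_width: 0.0301
grip_force: 0.0
time: 5.38
position: [0.528, 0.1331, 0.0309]
tool_rot: [0.665, 0.747, -0.0, 0.0]
ft_force: [-0.5, 0.1, 0.6]
grip_width: 0.0295
grip_force: 0.3
5.3833 [0.528  0.1331 0.0309] [-0.115  0.993 -0.   ] shift units [-0.996 -0.023  0.024]
0.58 [65, 241, 147, 350]
0.56 [242, 259, 328, 337]
```

View pics/w2.png

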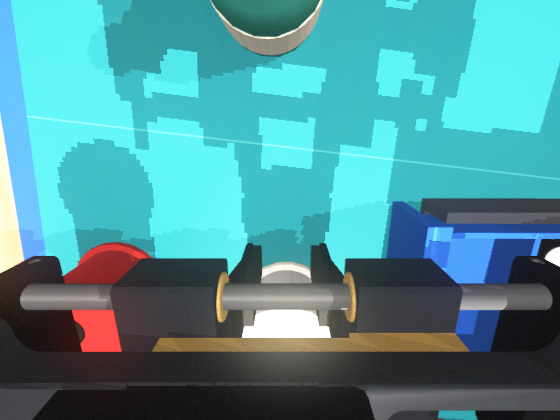

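The spool sits upright, cradled between the fingertips at (285,310), and the bottle is clear at (265,25). I continue the push.

```bash
python3 -m inch '[-0.05,0,0,0,0,0, -0.1,0,0,0,0,0, -0.15,0,0,0,0,0, -0.2,0,0,0,0,0, -0.25,0,0,0,0,0, -0.3,0,0,0,0,0, -0.35,0,0,0,0,0, -0.4,0,0,0,0,0, -0.45,0,0,0,0,0, -0.5,0,0,0,0,0, -0.55,0,0,0,0,0, -0.6,0,0,0,0,0, -0.65,0,0,0,0,0, -0.7,0,0,0,0,0, -0.75,0,0,0,0,0, -0.8,0,0,0,0,0, -0.85,0,0,0,0,0, -0.9,0,0,0,0,0, -0.95,0,0,0,0,0, -1,0,0,0,0,0]'
python3 -m inch '[0,0,0,0,0,0, 0,0,0,0,0,0]'
python3 - <<'E'
from h import *
go([.5352,.0537,.029])
for c in("scene","side"):
    cv2.imwrite(f"pics/{c}3.png",camera(c)[:,:,::-1]); k=get_calibration(c)
    for d in cut_out(c,"spool")[:4]: print(c,round(float(d["conf"]),2),[int(v) for v in d["bbox"]])
E
```

```text
time: 7.15
position: [0.5369, 0.054, 0.0309]
tool_rot: [0.665, 0.747, -0.0, -0.0]
ft_force: [-0.3, 2.0, 0.2]
grip_width: 0.0303
grip_force: 0.8
time: 7.32
position: [0.537, 0.0539, 0.0309]
tool_rot: [0.665, 0.747, -0.0, 0.0]
ft_force: [0.2, -0.2, -0.0]
grip_width: 0.0299
grip_force: 0.0
7.3167 [0.537  0.0539 0.0309] [-0.115  0.993 -0.   ] shift units [ 0.    -0.023  0.024]
scene 0.68 [307, 195, 326, 220]
scene 0.41 [216, 226, 298, 299]
side 0.76 [206, 212, 228, 240]
side 0.73 [226, 225, 255, 266]
side 0.69 [256, 213, 274, 240]
```

```bash
python3 -m inch '[0.1,0,0,0,0,0, 0.3,0,0,0,0,0, 0.6,0,0,0,0,0, 0.6,0,-0.5,0,0,0, 0.6,0,-1,0,0,0, 0.6,0,-1,0,0,0]' 0
python3 -m inch '[0.5,0.3,-0.6,0,0,0, 0.5,0.3,-0.6,0,0,0, 0.5,0.3,-0.6,0,0,0, 0.5,0.3,-0.6,0,0,0]'
python3 - <<'E'
from h import *
k=get_calibration("wrist"); np.save("w4T.npy",k["T"]); go([.5,.1,.1]); im=camera("wrist")[:,:,::-1]; cv2.imwrite("pics/w4.png",im)
for t in("spool","blue_tray"):
  for d in cut_out("wrist",t)[:4]: print(t,round(float(d["conf"]),2),[int(v) for v in d["bbox"]])
E
```

```text
time: 8.02
position: [0.5351, 0.1035, 0.1162]
tool_rot: [0.664, 0.747, 0.004, 0.004]
ft_force: [1.5, 0.0, 0.1]
grip_width: 0.002
grip_force: 0.0
time: 8.35
position: [0.5511, 0.1456, 0.1598]
tool_rot: [0.664, 0.747, 0.001, 0.001]
ft_force: [-1.0, -0.5, -1.1]
grip_width: 0.0005
grip_force: 0.0
8.35 [0.5511 0.1456 0.1598] [-0.117  0.993 -0.   ] shift units [-0.491 -0.703  0.745]
spool 0.98 [125, 309, 167, 336]
spool 0.97 [115, 201, 191, 269]
spool 0.63 [320, 178, 423, 274]
spool 0.47 [275, 326, 286, 336]
blue_tray 0.69 [320, 179, 422, 271]
```

View pics/w4.png

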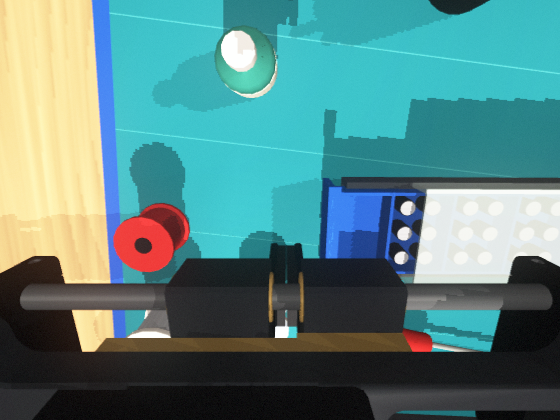

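Run:
```python
from h import *
ims=[]
for c,x,y in(("scene",220,160),("side",190,150)):
    im=camera(c)[:,:,::-1].copy(); k=get_calibration(c); ims.append(cv2.resize(im[y:y+120,x:x+110],(400,436),interpolation=cv2.INTER_CUBIC)); print(c,proj(k,[.541,.021,.05]), (proj(k,[.541,.021,.05])-[x,y])*400/110)
    for d in cut_out(c,"spool")[:4]: print(round(float(d["conf"]),2),[int(v) for v in d["bbox"]])
cv2.imwrite("pics/c5.png",np.hstack(ims))
```

```text
scene [276.67166516 208.21894942] [206.07878239 175.34163424]
0.71 [282, 179, 290, 190]
0.63 [272, 203, 288, 223]
0.61 [306, 198, 327, 219]
side [265.86345776 218.48788237] [275.86711914 249.04684498]
0.96 [204, 212, 227, 237]
0.79 [227, 231, 257, 265]
0.61 [256, 212, 272, 240]
0.32 [331, 344, 392, 403]
```

View pics/c5.png

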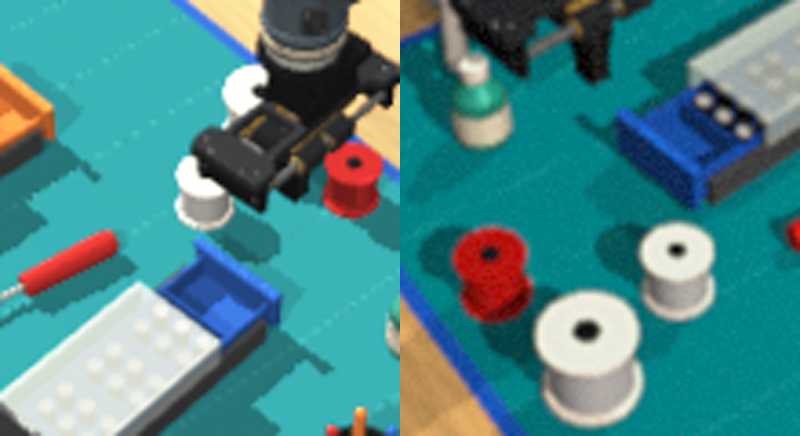

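The small spool stands upright with its hole at (277,249) in the side crop. It matches the expected position (0.541, 0.021), about 23 mm clear of the tray strip. Next comes the hook.

Run:
```python
from h import *
k=get_calibration("wrist"); k["T"]=np.load("w4T.npy")
u=np.array([.9945,.1048,0]);n=np.array([-.1048,.9945,0]); e=np.array([.604,.129,.052])
im=cv2.imread("pics/w4.png")
P=[e-.011*u+.05*n,e-.011*u,e,e+.05*n,e+.05*u+.03*n-[0,0,.014],e+.025*u+np.array([0,0,-.04])]
for p in P: q=proj(k,p);print(q.round(1)); cv2.circle(im,(int(q[0]*8),int(q[1]*8)),8,(0,0,255),-1,cv2.LINE_AA,3)
cv2.imwrite("pics/w4p.png",cv2.resize(im[160:290,260:440],(720,520),interpolation=cv2.INTER_CUBIC))
go([.629,.1316,.11]);go([.629,.1316,.05])
```

```text
[329.6 186.3]
[326.5 239.9]
[338.5 240. ]
[342.3 186.5]
[391.4 205. ]
[355.6 225.6]
8.7 [0.5498 0.1439 0.1578] [-0.114  0.993  0.   ] shift units [-0.266  0.968  0.595]
8.7 [0.5498 0.1439 0.1578] [-0.114  0.993  0.   ] shift units [-0.266  0.97   1.345]
```

View pics/w4p.png

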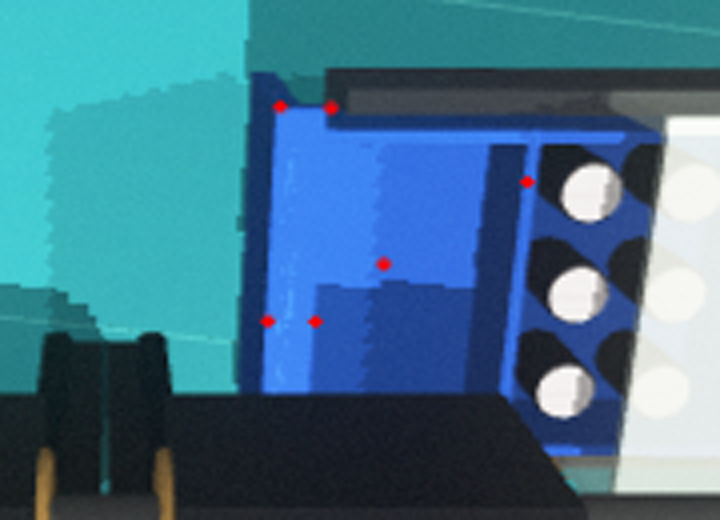

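The projected edge, divider and well points fall on the tray as predicted. I move over the well and then descend.

```bash
python3 -m inch '[-0.27,0.97,0,0,0,0, -0.27,0.97,0,0,0,0, -0.27,0.97,0,0,0,0, -0.27,0.97,0.3,0,0,0, -0.27,0.97,0.6,0,0,0, -0.27,0.97,0.6,0,0,0, -0.27,0.97,0.6,0,0,0]' 0
python3 -c "
from h import *
go([.629,.1316,.05])"
```

```text
time: 9.28
position: [0.6287, 0.1316, 0.1092]
tool_rot: [0.665, 0.747, -0.002, -0.002]
ft_force: [1.2, -0.3, 0.3]
grip_width: 0.0008
grip_force: 0.0
9.2833 [0.6287 0.1316 0.1092] [-0.115  0.993  0.   ] shift units [-0.001  0.008  0.74 ]
```

```bash
python3 -m inch '[0,0,0.2,0,0,0, 0,0,0.4,0,0,0, 0,0,0.6,0,0,0, 0,0,0.76,0,0,0, 0,0,0.76,0,0,0, 0,0,0.76,0,0,0]'
python3 -m inch '[0,-0.05,0,0,0,0, 0,-0.1,0,0,0,0, 0,-0.15,0,0,0,0, 0,-0.2,0,0,0,0, 0,-0.25,0,0,0,0, 0,-0.3,0,0,0,0]'
python3 -c "
from h import *
go([.529,.121,.05])"
```

```text
time: 9.78
position: [0.6303, 0.132, 0.0504]
tool_rot: [0.665, 0.747, -0.0, -0.0]
ft_force: [0.2, 0.1, 0.8]
grip_width: 0.0008
grip_force: 0.0
time: 10.28
position: [0.6072, 0.1294, 0.0508]
tool_rot: [0.665, 0.747, 0.001, 0.001]
ft_force: [1.9, 0.4, -0.6]
grip_width: 0.0004
grip_force: 1.1
10.2833 [0.6072 0.1294 0.0508] [-0.115  0.993 -0.   ] shift units [ 0.008 -0.983  0.007]
```

```bash
python3 -m inch '[0,-0.05,0,0,0,0, 0,-0.1,0,0,0,0, 0,-0.15,0,0,0,0, 0,-0.2,0,0,0,0, 0,-0.25,0,0,0,0, 0,-0.3,0,0,0,0, 0,-0.35,0,0,0,0, 0,-0.4,0,0,0,0, 0,-0.45,0,0,0,0, 0,-0.5,0,0,0,0, 0,-0.55,0,0,0,0, 0,-0.6,0,0,0,0, 0,-0.65,0,0,0,0, 0,-0.7,0,0,0,0, 0,-0.75,0,0,0,0, 0,-0.8,0,0,0,0, 0,-0.85,0,0,0,0, 0,-0.9,0,0,0,0, 0,-0.95,0,0,0,0, 0,-1,0,0,0,0]'
python3 -m inch '[0,-0.03,0,0,0,0, 0,-0.06,0,0,0,0, 0,-0.09,0,0,0,0, 0,-0.12,0,0,0,0, 0,-0.12,0,0,0,0]'
```

```text
time: 11.95
position: [0.5264, 0.1201, 0.0501]
tool_rot: [0.665, 0.747, -0.0, -0.0]
ft_force: [1.8, 0.9, 1.4]
grip_width: 0.0006
grip_force: 1.3
time: 12.37
position: [0.5164, 0.1189, 0.05]
tool_rot: [0.665, 0.747, -0.001, -0.0]
ft_force: [0.9, 0.9, 1.8]
grip_width: 0.0007
grip_force: 0.6
```

```bash
python3 -m inch '[0,-0.025,0,0,0,0, 0,-0.05,0,0,0,0, 0,-0.05,0,0,0,0]'
python3 -m inch '[0,-0.025,0,0,0,0, 0,-0.05,0,0,0,0, 0,-0.05,0,0,0,0]'
python3 -m inch '[0,-0.025,0,0,0,0, 0,-0.025,0,0,0,0]'
python3 -m inch '[0,-0.025,0,0,0,0, 0,-0.025,0,0,0,0]'
```

```text
time: 12.62
position: [0.5126, 0.1184, 0.05]
tool_rot: [0.665, 0.747, -0.0, -0.0]
ft_force: [1.4, 1.2, 1.6]
grip_width: 0.0006
grip_force: 0.7
time: 12.87
position: [0.5086, 0.118, 0.05]
tool_rot: [0.665, 0.747, -0.0, -0.0]
ft_force: [0.6, 0.5, 0.2]
grip_width: 0.0005
grip_force: 0.6
time: 13.03
position: [0.5068, 0.1178, 0.05]
tool_rot: [0.665, 0.747, -0.0, -0.0]
ft_force: [1.6, 0.2, -0.2]
grip_width: 0.0003
grip_force: 0.7
time: 13.2
position: [0.5049, 0.1175, 0.05]
tool_rot: [0.665, 0.747, -0.0, -0.0]
ft_force: [1.5, 0.6, -0.3]
grip_width: 0.0008
grip_force: 0.7
```

```bash
python3 -m inch '[0,-0.025,0,0,0,0, 0,-0.025,0,0,0,0]'
python3 -m inch '[0,-0.025,0,0,0,0, 0,-0.025,0,0,0,0]'
python3 -m inch '[0,-0.025,0,0,0,0, 0,-0.025,0,0,0,0]'
```

```text
time: 13.37
position: [0.5035, 0.1174, 0.0501]
tool_rot: [0.665, 0.747, 0.0, 0.0]
ft_force: [2.8, 1.5, -1.3]
grip_width: 0.0007
grip_force: 1.1
time: 13.53
position: [0.5034, 0.1173, 0.0503]
tool_rot: [0.665, 0.747, 0.002, 0.002]
ft_force: [5.2, 2.1, -2.1]
grip_width: 0.0004
grip_force: 2.3
time: 13.7
position: [0.5033, 0.1171, 0.0506]
tool_rot: [0.665, 0.746, 0.003, 0.003]
ft_force: [7.3, 3.1, -3.9]
grip_width: 0.0007
grip_force: 3.3
```

The tray is against its stop: the hand's position has stalled and the force is rising. I ease off from the lip and lift straight out.

```bash
python3 -m inch '[0,0.06,0,0,0,0, 0,0.12,0,0,0,0, 0,0.18,0,0,0,0, 0,0.18,0,0,0,0, 0,0.18,0,0,0,0]'
python3 -m inch '[0,0,-0.2,0,0,0, 0,0,-0.5,0,0,0, 0,0,-1,0,0,0, 0,0,-1,0,0,0]'
python3 -m inch '[1,0,-0.7,0,0,0, 1,0,-0.7,0,0,0, 1,0,-0.7,0,0,0, 1,0,-0.7,0,0,0]'
python3 -m inch '[1,0,-0.5,0,0,0, 1,0,-0.5,0,0,0, 1,0,-0.5,0,0,0, 1,0,-0.5,0,0,0, 1,0,-0.5,0,0,0, 1,0,-0.5,0,0,0]'
python3 - <<'E'
from h import *
ims=[]
for c,x,y in(("scene",150,110),("side",190,110)):
    im=camera(c)[:,:,::-1].copy(); k=get_calibration(c)
    u=np.array([.9945,.1048,0]); q=proj(k,np.array([.861,.159,.052])-.360*u);print(c,q,(q-[x,y])*400/185)
    ims.append(cv2.resize(im[y:y+200,x:x+185],(400,432),interpolation=cv2.INTER_CUBIC))
cv2.imwrite("pics/c6.png",np.hstack(ims)); print(get_obs()["position"])
E
```

```text
time: 14.12
position: [0.5133, 0.1185, 0.05]
tool_rot: [0.665, 0.747, -0.001, -0.0]
ft_force: [0.5, -0.5, 0.4]
grip_width: 0.0005
grip_force: 0.0
time: 14.45
position: [0.5166, 0.1188, 0.1353]
tool_rot: [0.665, 0.747, 0.003, 0.003]
ft_force: [1.2, -0.7, 0.1]
grip_width: 0.0006
grip_force: 0.0
time: 14.78
position: [0.5049, 0.2004, 0.1882]
tool_rot: [0.664, 0.748, 0.002, 0.001]
ft_force: [-0.3, -0.2, 0.2]
grip_width: 0.0004
grip_force: 0.0
time: 15.28
position: [0.4945, 0.2755, 0.2243]
tool_rot: [0.666, 0.746, -0.002, -0.001]
ft_force: [-0.4, 0.9, -0.8]
grip_width: 0.0006
grip_force: 0.0
scene [304.49437794 219.17253973] [334.04189825 236.04873455]
side [235.27195848 202.71936658] [ 97.88531562 200.47430612]
[0.49488814 0.27561223 0.22472194]
```

View pics/c6.png

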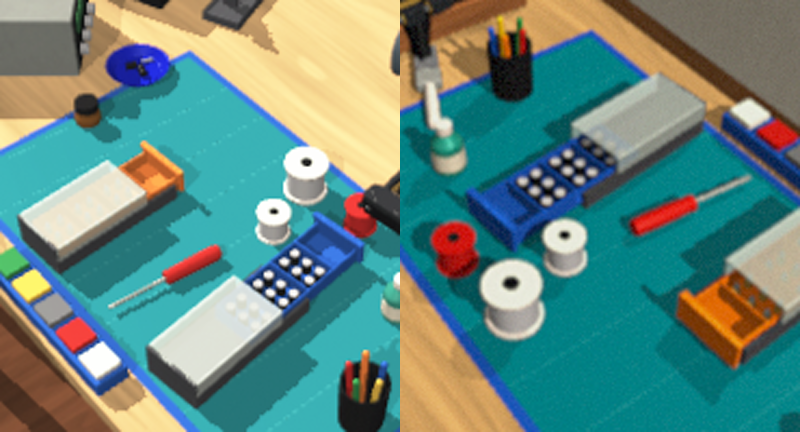

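The blue tray is fully out, with its lip at about (335,235) in the scene crop. The small spool stands beside it at (273,220), and the bottle, the other spools and the orange tray are undisturbed.

```bash
python3 -c "
from rig import *
print(hand_in())"
```

```text
the job is handed in; nothing more can be done
None
```

The small white spool was pushed aside, still standing, about 23 mm clear of the path; the blue tray was hooked and drawn out to its stop, nothing else appeared disturbed, and the job was handed in (verdict not shown).

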